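# Set the reading lamp's clamp to the shelf thickness with a setting block

### The job

The brass lamp clamp is to be set to the thickness of our shelf: lay the oak setting block flat on the table under the clamp's rubber foot, then turn the sunk screw with the driver until the foot just drags on the block; mind that it has a left-hand thread, so it goes down anticlockwise. Then stand the driver back in its wooden stand, leave the block in place under the foot, and do not disturb the other things on the table.

Things in the scene. Friction and masses are not known exactly. Their poses are not given: they have to be found in the camera images.
- clamp: brass portal fixed to the table; origin on the table under the screw axis, x along its passage (open at both ends), y across, z up. Passage 106 mm wide (y -53 to 53), 58 mm high; crossbar 56 mm along x, 134 along y, top at 74 mm; feet reach y +-86. On it stands an ivory tube, outer diameter 45, inner 34, rim at 118 mm; the screw head lies sunk in it, out of reach of fingers.
- clamp_axis (a point): fixed point on the screw axis at the tube's rim, 118 mm above the table. Left-hand quick thread: anticlockwise from above lowers head and foot 20 mm per turn (3.18 mm per rad), clockwise raises them. The screw stays where it is left (friction about 0.12 N m) and does not yield to pressing. At the start the foot is 4 to 8 mm higher than the block's top.
- screw_head (a point): centre of the top face of the steel screw head in the tube; rises and sinks with the screw but does not show its turning. Head 31 mm across with a cross recess: two crossed slots 9 mm wide, 10 mm deep below this point. The slots' angle differs every time (repeats each quarter turn) and must be found by touch or sight.
- screw_foot (a point): centre of the underside of the black rubber foot (34 mm across, 8 thick), which does not turn. It is sprung: free, it is 60 mm below screw_head; on the block it stops and this distance shrinks by the spring travel (1 N per mm, about 1 N at first touch, 16 mm at most). It just drags at 2 to 9 N, a travel of about 1 to 8 mm: a quarter turn (5 mm) past first touch is right.
- block: loose oak setting block, 180 (x) x 44 (y) x 32 mm (z), 0.14 to 0.28 kg, lying flat; origin at the centre of its underside. The foot must stand fully on its top; with the foot about 45 mm from the block's middle towards one end, the other end stays free for the fingers.
- driver: loose cross-tip screwdriver, 175 mm long, tip down in the stand; origin at the tip, z towards the handle. Tip: 4 mm thick blades along x and y, 24 mm across, 13 high; shank 14 mm across up to 85 mm; flange 40 mm across at 85 to 91; square olive handle 30 x 30 mm (sides along x and y) at 91 to 175 mm from the tip; 0.14 to 0.24 kg
- stand: wooden driver stand fixed to the table, 84 x 84 mm, top at 100 mm, with a round 31 mm hole in its top; origin on the table under the hole, z up. The driver hangs in the hole by its flange, its tip 15 mm above the table.
- planter: ribbed ivory flower pot with small daisies, 84 mm across, 88 mm tall (170 with flowers); origin centre of its base
- bowl: terracotta bowl, 110 mm across, 50 mm tall; origin centre of its base
- novel: closed brown book, 110 x 170 x 22 mm, lying flat; origin centre of its underside
- spectacles: black reading glasses standing open on the table, about 130 x 125 x 42 mm; origin at the middle of the lens frame, on the table
- remote: black remote control, 150 x 44 x 18 mm, lying flat; origin centre of its underside
- candle: amber glass candle jar, 70 mm across, 85 mm tall; origin centre of its base
- mug: white mug, 80 mm across, 90 mm tall; origin centre of its base

How it is judged:
On the way, in this order (a step that is already met when the one before it is completed fails the run):
1. the block lies flat on the table under the foot, not yet pressed (x of screw_foot in the frame of block between -0.082 and 0.082 m and y of screw_foot in the frame of block between -0.02 and 0.02 m and height (world z) of block between -0.004 and 0.004 m and angle between block's own z axis and vertical below 0.06 rad and contact force between clamp and block below 1 N), for 0.2 s.
2. the driver's tip is down in the screw's cross recess, with the block under the foot (x of screw_foot in the frame of block between -0.082 and 0.082 m and y of screw_foot in the frame of block between -0.02 and 0.02 m and height (world z) of block between -0.004 and 0.004 m and angle between block's own z axis and vertical below 0.06 rad and horizontal distance between driver and clamp_axis below 0.008 m and z of driver in the frame of screw_head between -0.02 and -0.004 m), for 0.1 s.
3. with the driver in the screw, the foot has been brought down to press on the block (all of step 2 and contact force between clamp and block above 2 N), for 0.2 s.
At the end, for the whole second after the job is handed in: The block lies flat on the table with the foot's centre over it (at most 82 mm from its middle along, 20 mm across), the foot presses it with 2 to 9 N, the driver hangs upright in its stand (within 12 mm of the hole's axis, tip 9 to 21 mm above the table, tilt under 0.12 rad), and both are at rest (x of screw_foot in the frame of block between -0.082 and 0.082 m and y of screw_foot in the frame of block between -0.02 and 0.02 m and height (world z) of block between -0.004 and 0.004 m and angle between block's own z axis and vertical below 0.06 rad and contact force between clamp and block between 2 and 9 N and horizontal distance between driver and stand below 0.012 m and height (world z) of driver between 0.009 and 0.021 m and angle between driver's own z axis and vertical below 0.12 rad and linear speed of block below 0.02 m/s and linear speed of driver below 0.03 m/s); the robot touches nothing.
It fails at once if a bystander (planter, bowl, novel, spectacles, remote, candle, mug) is pushed more than 30 mm or tipped over (distance of any of planter, bowl, novel, spectacles, remote, candle, mug from where it was at the start of the episode above 0.03 m or angle between any of planter, bowl, novel, spectacles, remote, candle, mug's own z axis and vertical above 0.5 rad).
It also fails if it takes over 72 s, if anything falls off the work surface, if the arm or the gripper's body presses on something with over 40 N, if the wrist force passes 120 N, or if a joint passes its speed limit or range.

### The arm

A 6-joint arm with a two-finger parallel gripper is mounted at the origin on the work surface. World frame = base frame: x ahead of the robot, y to its left, z up, the work surface at z = 0. Lengths are in m, angles in rad, forces in N, time in s.
With the tool pointing down it reaches from about 0.35 to 0.95 m from the base axis. Payload 17.4 kg.
Tool frame: the origin (TCP) lies between the finger pads; the fingertips stand 8 mm ahead of it and the grasp point (between the pads) lies 11 mm behind it; z points along the fingers, y is the line along which they close (so a half turn about z gives the same grasp; the last joint's range is limited). The gripper opens to 93 mm and grips with 3 to 60 N. Pads are 15 mm wide; open, the fingers measure 128 mm over their backs; the gripper's body (75 mm by 188 mm) begins 65 mm behind the grasp point.
Start: joints at [1.225, 0.116, 1.442, -0, 1.584, -0.038], TCP at [0.205, 0.643, 0.194] pointing down, gripper open.
Joint ranges: [-2.83, 2.83], [-0.83, 2.19], [0.07, 2.5], [-1.14, 4.28], [0.01, 3], [-2.97, 2.97]. Speed limits (rad/s): [1.89, 1.89, 2.22, 3.14, 3.14, 3.14].

### API

Orientations are given as a 3x3 rotation matrix whose columns are the frame's x, y, z axes.
In Python, from bench import get_obs, grab_frame, finish_job, silhouettes, spot_point gives the robot as it stands. The module is installed in compiled form; this text tells all that it offers.
- The arm moves only by the tool play_rows, never from a script. Its argument "increments" is one flat list of numbers, 7 for each row, row after row: the opening, from 0 (shut) to 1 (fully open), then the shift along the tool's x, y, z in mm, then the turn, a rotation vector about the tool's x, y, z in rad. In form: [claw, x, y, z, ax, ay, az, claw, x, y, z, ax, ay, az, ...]. A call has exactly 8 rows; each row is the pose to reach, as a shift and turn from the pose commanded when the call began, along the tool's axes at that moment; what a row does not reach only later rows make up. A row lasts 1/8 s, in which the tool goes at most 62.5 mm and 10.7 degrees, less where a joint would pass 70% of its speed; a pose out of reach is approached as far as the arm can. A call with a gripper value outside its range is refused whole. The fingers move at their own pace and stop on an object; "newtons" is the grip in N (left out, the last holds). Time passes only in rows, so rows that repeat a pose let the fingers close, or fill a call up. It gives the time, the measured TCP pose, the force, the opening and the grip force at its end, in the units of the state.
- get_obs(): the state, without advancing time (a new reading comes with each control period).
- grab_frame(name): name is "scene" or "side" or "wrist"; returns a dict with "frame" (400x640x3 uint8, red, green, blue), "fx", "fy", "cx", "cy" (pixels), "view" (4x4, takes a point from world to camera coordinates). Camera axes: x right, y up, looking along -z (the intrinsics and any distortion apply to the point x, -y, -z); pixel columns grow to the right and rows downward; lengths in m; the calibration is good to about 2 mm. The wrist camera is an equidistant fisheye: a pixel r from the principal point sees the ray r / f radians off the axis. A picture is of the moment at which its call begins. There is no depth.
- finish_job(): hands the job in; it is judged then, once.
Trained networks look in the newest picture that a camera, given by its name, has taken for a name from the list of things; names that differ only in an ending like _2 or _b are one class to them, and where a whole thing is asked for, a point or a joint stands for the part that bears it (a point fixed in the world has none). Each returns a list of dicts, best first, with "score" (0 to 1); they miss things now and then, are a little off and sometimes report something else, mostly with a low value. They report only what shows in the picture. A call takes as long as a camera call.
- silhouettes(camera, label): "mask" (400x640 bool, what is visible of it) and "bbox" ([left, top, right, bottom] in pixels, round what is visible of it).
- spot_point(camera, label): "pixel" ([column, row] in pixels: a listed point, or the origin of a listed thing).
The state is a dict: "t": time; "joints": joint angles; "joint_vel": joint speeds; "effort": joint torques, N m; "position": TCP position; "ee_rot": TCP orientation; "contact_force": force on the tool from outside, world axes, zero at the start; "ft_torque": the same for the moment, N m; "finger_gap": finger opening in m; "gripper_force": force on a finger pad.
Only numpy, scipy, OpenCV 4.12 (cv2) and the standard library are available. Lean on these libraries where they do the work, as an engineer would, in place of code of your own. Each camera call takes 0.05 s, during which the arm holds its last target. There are 200 camera calls.

## Working session

There is one attempt and no reset: what is moved stays moved. The work goes in short steps, Python scripts to look and compute and a tool call to move; the robot and the scene stay as the last step left them, time stands still between calls to the robot, and variables do not carry over. Pictures are saved under pics/ and viewed, at most 10 in all, crops included, and the job is handed in when it is done.

Besides the shell and the picture viewer there is one more tool, called by a JSON object that holds its "method" and its "body", one argument or row to a line. play_rows: Moves the arm, as the interface text tells. Its arguments: {"type":"object","properties":{"increments":{"type":"array","items":{"type":"number"}},"newtons":{"type":"number"}},"required":["increments"]}

```bash
mkdir -p pics
cat > h.py <<'E'
import numpy as np, cv2
from bench import *
def cam(n):
    f=grab_frame(n); return f
def save(f,p): cv2.imwrite(p,cv2.cvtColor(f["frame"],cv2.COLOR_RGB2BGR))
def ray(f,px,n):
    V=np.array(f["view"]); R=V[:3,:3]; o=-R.T@V[:3,3]
    u=(px[0]-f["cx"])/f["fx"]; v=(px[1]-f["cy"])/f["fy"]
    if n=="wrist":
        r=np.hypot(u,v); s=np.sin(r)/r if r>1e-9 else 1; d=np.array([u*s,-v*s,-np.cos(r)])
    else: d=np.array([u,-v,-1.])
    d=R.T@d; return o,d/np.linalg.norm(d)
def atz(f,px,n,z):
    o,d=ray(f,px,n); return o+d*(z-o[2])/d[2]
def proj(f,P,n):
    V=np.array(f["view"]); p=V[:3,:3]@np.array(P)+V[:3,3]; x,y,z=p[0],-p[1],-p[2]
    if n=="wrist":
        r=np.hypot(x,y); t=np.arctan2(r,z); k=t/r if r>1e-9 else 1/z; return np.array([f["cx"]+f["fx"]*x*k,f["cy"]+f["fy"]*y*k])
    return np.array([f["cx"]+f["fx"]*x/z,f["cy"]+f["fy"]*y/z])
def tri(rs):
    A=0;b=0
    for o,d in rs:
        M=np.eye(3)-np.outer(d,d); A=A+M; b=b+M@o
    return np.linalg.solve(A,b)
E
cat > a.py <<'E'
from h import *
np.set_printoptions(precision=4,suppress=True)
F={}
for n in ["scene","side","wrist"]:
    F[n]=cam(n); save(F[n],f"pics/{n}0.png"); f=F[n]
    V=np.array(f["view"]); print(n,f["fx"],f["cx"],f["cy"],-V[:3,:3].T@V[:3,3])
H=dict(clamp=0,clamp_axis=.118,screw_head=.1,screw_foot=.038,block=0,driver=.015,stand=0,planter=0,bowl=0,novel=0,spectacles=0,remote=0,candle=0,mug=0)
for l,z in H.items():
    rs=[]
    for n in F:
        r=spot_point(n,l)
        if r and r[0]["score"]>.3:
            p=r[0]["pixel"]; print(l,n,round(r[0]["score"],2),np.array(p),atz(F[n],p,n,z)[:2]); 
            if n!="wrist" : rs.append(ray(F[n],p,n))
    if len(rs)>1: print("   tri",tri(rs))
im=np.hstack([cv2.imread(f"pics/{n}0.png") for n in ["scene","side"]])
print(get_obs())
E
python3 a.py
```

```text
scene 486.0203994771966 322.02116232333105 204.57209348113275 [1.0327 0.5804 1.2421]
side 412.2916239836626 316.6075046382018 204.3392496583647 [ 0.2414 -0.7678  0.8219]
wrist 309.70691628693146 326.6327637698798 198.23660298403098 [0.1251 0.6682 0.3842]
clamp scene 0.57 [314.  230.9] [0.5562 0.023 ]
clamp side 0.85 [333.5 224.1] [0.5537 0.0263]
   tri [0.5548 0.0242 0.001 ]
clamp_axis scene 0.61 [317.  208.3] [0.5459 0.0291]
clamp_axis side 0.56 [333.4 195.5] [0.5447 0.0155]
   tri [0.5454 0.0247 0.1112]
screw_head scene 0.43 [316.6 210.9] [0.5448 0.0258]
block scene 0.69 [389.3 280.1] [0.5155 0.2843]
block side 0.59 [297.9 174. ] [0.5197 0.2844]
   tri [0.5178 0.284  0.0014]
driver side 0.39 [297.1 174.1] [0.512  0.2654]
stand scene 0.79 [254.9 161.5] [ 0.5138 -0.3036]
stand side 0.74 [370.5 317.4] [ 0.5332 -0.2907]
stand wrist 0.66 [ 59.6 373.4] [ 0.5114 -0.2749]
   tri [ 0.5239 -0.2962  0.014 ]
planter scene 0.87 [284.2 298.9] [0.7615 0.1222]
planter side 0.94 [388.9 189.7] [0.7731 0.1233]
   tri [0.7664 0.1213 0.0041]
bowl scene 0.84 [351.2 333.4] [0.6995 0.316 ]
novel scene 0.7
[... 535 characters left out ...]
 [ 0.689  -0.4264  0.0042]
mug scene 0.79 [411.6 358.4] [0.6364 0.4674]
mug side 0.72 [319.7 139.9] [0.6522 0.4615]
   tri [0.6448 0.4642 0.0025]
{'t': 2.25, 'joints': array([ 1.2252,  0.116 ,  1.4416, -0.    ,  1.584 , -0.0378]), 'joint_vel': array([-0.0012,  0.0014, -0.0005, -0.0025,  0.0013, -0.0004]), 'effort': array([  0.0001, -72.1013, -62.2748,   0.078 ,   0.0184,   0.    ]), 'position': array([0.2045, 0.6433, 0.1936]), 'ee_rot': array([[-0.953,  0.303,  0.   ],
       [ 0.303,  0.953,  0.   ],
       [-0.   ,  0.   , -1.   ]]), 'contact_force': array([ 0.3136, -0.0828, -0.0413]), 'ft_torque': array([-0.0027,  0.0131, -0.0245]), 'gripper_force': 0.0, 'finger_gap': 0.09299308724239906}
```

View pictures.

View pics/scene0.png

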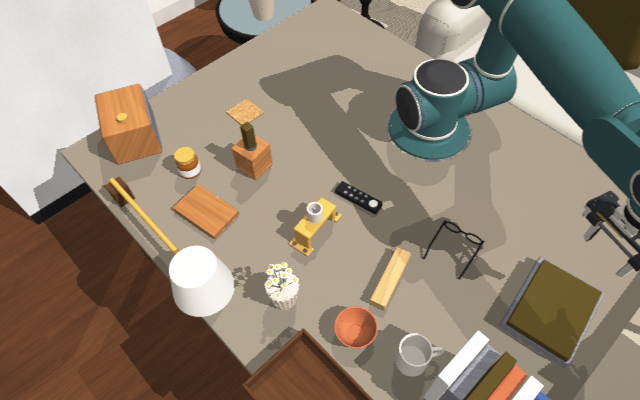

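View pics/side0.png

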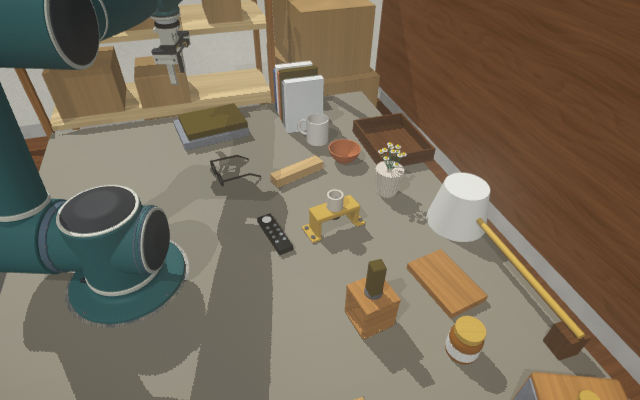

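```bash
cat > fit.py <<'E'
from h import *
from scipy.optimize import minimize
np.set_printoptions(precision=4,suppress=True)
def box(a,b,c,d,e,f): return np.array([[x,y,z] for x in(a,b) for y in(c,d) for z in(e,f)])
def cyl(r,z0,z1): 
    t=np.linspace(0,2*np.pi,24,endpoint=False); return np.array([[r*np.cos(k),r*np.sin(k),z] for k in t for z in(z0,z1)])
M={"block":[box(-.09,.09,-.022,.022,0,.032)],
"stand":[box(-.042,.042,-.042,.042,0,.1)],
"driver":[box(-.015,.015,-.015,.015,.106,.19),cyl(.02,.1,.106)],
"clamp":[box(-.028,.028,-.067,.067,.058,.074),cyl(.0225,.074,.118),box(-.028,.028,.053,.067,0,.074),box(-.028,.028,-.067,-.053,0,.074),box(-.028,.028,.053,.086,0,.008),box(-.028,.028,-.086,-.053,0,.008)]}
def render(f,n,parts,q,S=4):
    c,s=np.cos(q[2]),np.sin(q[2]); m=np.zeros((400*S,640*S),np.uint8)
    for P in parts:
        W=np.c_[P[:,0]*c-P[:,1]*s+q[0],P[:,0]*s+P[:,1]*c+q[1],P[:,2]]
        uv=np.array([proj(f,w,n) for w in W])
        cv2.fillConvexPoly(m,cv2.convexHull(np.round((uv+.5)*S).astype(np.int32)),1)
    return cv2.resize(m.astype(np.float32),(640,400),interpolation=cv2.INTER_AREA)
def fit(F,K,parts,q0s,occl=None):
    best=None
    def cost(q):
        t=0
        for n in K:
            m=render(F[n],n,parts,q); k=K[n].astype(np.float32)
            t+=1-np.minimum(m,k).sum()/np.maximum(m,k).sum()
        return t
    for q0 in q0s:
        r=minimize(cost,q0,method="Nelder-Mead",options=dict(initial_simplex=np.array([q0,q0+[.01,0,0],q0+[0,.01,0],q0+[0,0,.15]]),maxiter=120,xatol=1e-4,fatol=1e-4))
        if best is None or r.fun<best.fun: best=r
    return best
E
cat > b.py <<'E'
from fit import *
F={n:cam(n) for n in ["scene","side"]}
S={"block":((.518,.284),(0,.5,-.5)),"stand":((.524,-.295),(0,.4,.8,1.2)),"driver":((.524,-.295),(0,.4,.8,1.2)),"clamp":((.55,.024),(0,.5,-.5,1.))}
for l,(p,ys) in S.items():
    K={}
    for n in F:
        r=silhouettes(n,l)
        if r: K[n]=r[0]["mask"]; print(l,n,r[0]["score"],K[n].sum(),r[0]["bbox"])
    np.savez(f"k_{l}.npz",**K)
    for sub in [K]+([{n:K[n]} for n in K] if len(K)>1 else []):
        r=fit(F,sub,M[l],[np.array([*p,y]) for y in ys]); print("  ",list(sub),r.x,r.fun)
E
python3 b.py
```

```text
block scene 0.91 1030 [368.9, 246.8, 409.8, 311.6]
block side 0.62 768 [270.0, 155.3, 323.3, 188.3]
   ['scene', 'side'] [0.5161 0.285  0.336 ] 0.22053486108779907
   ['scene'] [0.5129 0.2846 0.3339] 0.08379387855529785
   ['side'] [0.5186 0.2842 0.3345] 0.12167984247207642
stand scene 0.58 1109 [233.2, 131.6, 270.7, 181.8]
stand side 0.65 2090 [346.1, 276.7, 402.3, 338.5]
   ['scene', 'side'] [ 0.5261 -0.2904  0.176 ] 0.40170449018478394
   ['scene'] [ 0.5263 -0.2895  0.1941] 0.17803740501403809
   ['side'] [ 0.5272 -0.2911  0.1231] 0.21726393699645996
driver scene 0.9 274 [243.9, 124.1, 257.0, 150.7]
driver side 0.97 700 [365.5, 260.2, 387.1, 298.6]
   ['scene', 'side'] [ 0.5255 -0.2926 -0.2489] 0.3455151319503784
   ['scene'] [ 0.5254 -0.2881  1.0417] 0.15884196758270264
   ['side'] [ 0.5252 -0.2943 -0.193 ] 0.07849687337875366
clamp scene 0.84 1378 [290.7, 198.0, 343.7, 254.7]
clamp side 0.6 1475 [302.9, 188.9, 362.6, 242.9]
   ['scene', 'side'] [0.5488 0.0218 1.7319] 0.19377321004867554
   ['scene'] [0.5483 0.0234 1.729 ] 0.08522701263427734
   ['side'] [ 0.5494  0.019  -1.4265] 0.0816577672958374
```

{"method": "play_rows", "body": {
  "increments": [1, -60, -27, 10, 0, 0, 0.175, 1, -120, -54, 20, 0, 0, 0.35, 1, -180, -81, 30, 0, 0, 0.525, 1, -240, -108, 40, 0, 0, 0.7, 1, -300, -135, 55, 0, 0, 0.875, 1, -355, -162, 70, 0, 0, 1.05, 1, -410, -190, 80, 0, 0, 1.225, 1, -457, -209, 84, 0, 0, 1.4]
}}

```text
t: 3.75
position: [0.5704, 0.3104, 0.1102]
ee_rot: [[0.142, 0.99, -0.0], [0.99, -0.142, 0.0], [0.0, -0.0, -1.0]]
contact_force: [0.2, 1.1, -0.2]
finger_gap: 0.0928
gripper_force: 0.0
```

```bash
cat > go.py <<'E'
from h import *
np.set_printoptions(precision=4,suppress=True)
def to(pos,yaw=None):
    o=get_obs(); R=o["ee_rot"]; p=o["position"]; y=np.arctan2(R[1,1],R[0,1])
    d=R.T@(np.array(pos)-p)*1000
    az=0 if yaw is None else -((yaw-y+np.pi)%(2*np.pi)-np.pi)
    print("t",o["t"],"pos",p,"yaw",round(y,4),"tilt",R[:,2],"j6",o["joints"][5],"F",o["contact_force"],"| shift",d,"az",round(az,4))
if __name__=="__main__":
    import sys; a=[float(v) for v in sys.argv[1:]]; to(a[:3],a[3] if len(a)>3 else None)
E
python3 go.py .577 .306 .1 -1.236
```

```text
t 3.75 pos [0.5704 0.3104 0.1102] yaw -0.1427 tilt [-0.0001  0.     -1.    ] j6 0.6018576927952298 F [ 0.2122  1.0977 -0.1728] | shift [-3.451   7.2034 10.2442] az 1.0933
```

{"method": "play_rows", "body": {
  "increments": [1, 0, 0, 0, 0, 0, 0.18, 1, 0, 0, 0, 0, 0, 0.36, 1, 0, 0, 0, 0, 0, 0.54, 1, 0, 0, 0, 0, 0, 0.72, 1, 0, 0, 0, 0, 0, 0.9, 1, 0, 0, 0, 0, 0, 1.099, 1, 0, 0, 0, 0, 0, 1.099, 1, 0, 0, 0, 0, 0, 1.099]
}}

```text
t: 4.75
position: [0.5692, 0.3121, 0.1106]
ee_rot: [[0.943, 0.332, -0.0], [0.332, -0.943, -0.0], [-0.0, -0.0, -1.0]]
contact_force: [0.3, -0.2, 0.5]
finger_gap: 0.093
gripper_force: 0.0
```

```bash
cat > w.py <<'E'
from fit import *
f=cam("wrist"); save(f,"pics/w1.png")
r=silhouettes("wrist","block"); print([(q["score"],q["mask"].sum(),q["bbox"]) for q in r][:2])
r=fit({"wrist":f},{"wrist":r[0]["mask"]},M["block"],[np.array([.516,.285,.335])]); print(r.x,r.fun)
from go import to; to([.577,.306,.012],-1.236)
E
python3 w.py
```

```text
[(0.87, np.int64(6747), [311.9, 156.6, 363.3, 302.9])]
[0.5156 0.2852 0.3132] 0.14222770929336548
t 4.85 pos [0.5693 0.3121 0.1107] yaw -1.2331 tilt [ 0.0001  0.     -1.    ] j6 1.6953302656582419 F [ 0.0725  0.3343 -0.4013] | shift [ 5.2426  8.321  98.6573] az 0.0029
```

View pics/w1.png

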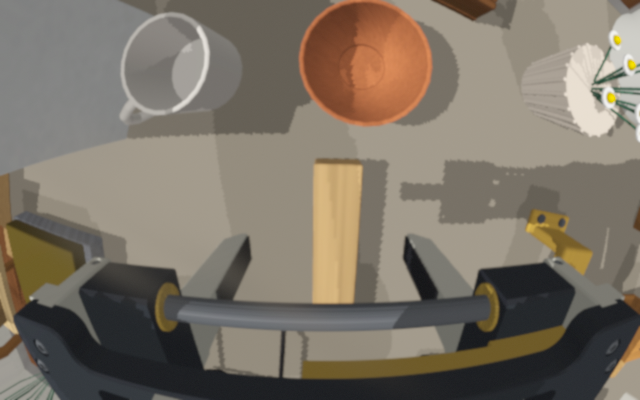

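{"method": "play_rows", "body": {
  "increments": [1, 3, 4, 30, 0, 0, 0, 1, 6, 8, 60, 0, 0, 0, 1, 6, 8, 85, 0, 0, 0, 1, 6, 8, 98, 0, 0, 0, 0, 6, 8, 98, 0, 0, 0, 0, 6, 8, 98, 0, 0, 0, 0, 6, 8, 98, 0, 0, 0, 0, 6, 8, 98, 0, 0, 0],
  "newtons": 35
}}

```text
t: 5.85
position: [0.5778, 0.3067, 0.0133]
ee_rot: [[0.944, 0.329, 0.001], [0.329, -0.944, 0.0], [0.001, -0.0, -1.0]]
contact_force: [0.3, 0.3, -0.2]
finger_gap: 0.0574
gripper_force: 0.0
```

```bash
python3 go.py .5 .24 .012 -.3
```

```text
t 5.85 pos [0.5778 0.3067 0.0133] yaw -1.2359 tilt [ 0.0008  0.0004 -1.    ] j6 1.68482626192404 F [ 0.3407  0.3152 -0.1735] | shift [-95.3931  37.3803   1.1904] az -0.9359
```

{"method": "play_rows", "body": {
  "increments": [0, 0, 0, 0, 0, 0, 0, 0, 0, 0, 0, 0, 0, 0, 0, 0, 0, 0, 0, 0, 0, 0, -10, 7, 0, 0, 0, -0.16, 0, -20, 14, 0, 0, 0, -0.32, 0, -30, 21, 0, 0, 0, -0.48, 0, -40, 28, 0, 0, 0, -0.64, 0, -50, 35, 0, 0, 0, -0.8],
  "newtons": 35
}}

```text
t: 6.85
position: [0.5416, 0.2567, 0.0126]
ee_rot: [[0.418, 0.909, -0.0], [0.909, -0.418, -0.0], [-0.0, -0.0, -1.0]]
contact_force: [0.2, 0.2, -0.5]
finger_gap: 0.0002
gripper_force: 0.0
```

```bash
python3 go.py .517 .219 .013 .164
```

```text
t 6.85 pos [0.5416 0.2567 0.0126] yaw -0.4307 tilt [-0. -0. -1.] j6 0.8308284149074621 F [ 0.2221  0.1679 -0.5054] | shift [-44.5427  -6.5891  -0.3847] az -0.5947
```

```bash
cat > c.py <<'E'
from fit import *
F={n:cam(n) for n in ["scene","side","wrist"]}
K={}
for n in F:
    save(F[n],f"pics/{n}2.png")
    r=silhouettes(n,"block"); 
    if r: K[n]=r[0]["mask"]; print(n,r[0]["score"],K[n].sum())
print([ (lambda r:(r.x,r.fun))(fit(F,{n:K[n]},M["block"],[np.array([.516,.285,.335])])) for n in K])
w=cv2.imread("pics/wrist2.png"); s=cv2.imread("pics/scene2.png")
cv2.imwrite("pics/c2.png",np.hstack([cv2.resize(s[150:350,270:470],(400,400)),cv2.resize(w,(400,400))]))
E
python3 c.py
```

```text
scene 0.77 835
side 0.6 696
wrist 0.58 17860
[(array([0.5161, 0.2859, 0.3156]), np.float64(0.26754581928253174)), (array([0.518 , 0.2831, 0.305 ]), np.float64(0.2144375443458557)), (array([0.5149, 0.2863, 0.3084]), np.float64(0.0803186297416687))]
```

View pics/c2.png

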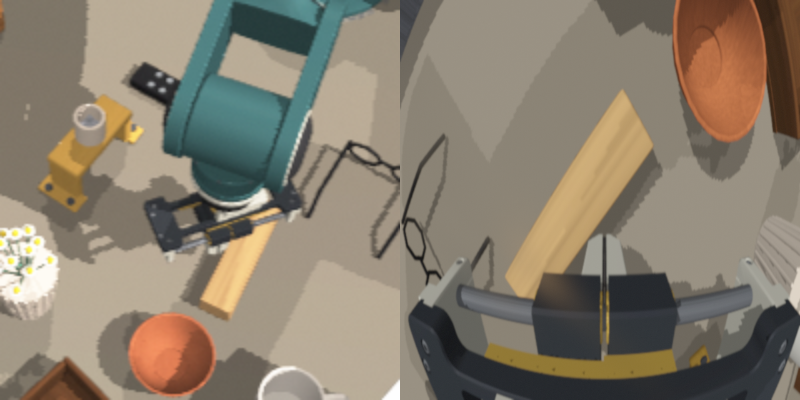

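```bash
cat > d.py <<'E'
from fit import *
o=get_obs(); R=o["ee_rot"]; p=o["position"]; print(p,o["finger_gap"])
w=cam("wrist"); s=cam("scene"); d=cam("side")
for n,f in (("wrist",w),("scene",s),("side",d)):
    im=cv2.cvtColor(f["frame"],cv2.COLOR_RGB2BGR)
    for q,c in ((p,(0,0,255)),(p+R[:,2]*.008,(255,0,0)),(p-R[:,2]*.076,(0,255,0)),(np.array([.5151+.065*.95,.286+.065*.31,.032]),(255,0,255))):
        u=proj(f,q,n); print(n,u); cv2.circle(im,tuple(int(v) for v in np.round(u)),2,c,-1)
    cv2.imwrite(f"pics/d_{n}.png",im)
a=cv2.imread("pics/d_scene.png")[200:320,320:460]; b=cv2.imread("pics/d_side.png")[120:220,240:357]; c=cv2.imread("pics/d_wrist.png")
cv2.imwrite("pics/d.png",np.hstack([cv2.resize(a,(350,300)),cv2.resize(b,(350,300))]))
cv2.imwrite("pics/d.png",np.vstack([cv2.imread("pics/d.png"),cv2.resize(c[150:400],(700,300))]))
E
python3 d.py
```

```text
[0.5421 0.2573 0.0127] 0.0006383687013000452
wrist [328.4593 230.9377]
wrist [328.4068 226.4173]
wrist [329.2008 296.8794]
wrist [347.9215 146.793 ]
scene [375.9648 277.9149]
scene [375.7422 279.1512]
scene [378.1951 265.5267]
scene [381.2162 295.2297]
side [306.7507 174.5163]
side [306.7591 176.481 ]
side [306.6667 155.0479]
side [312.5974 159.5045]
```

View pics/d.png

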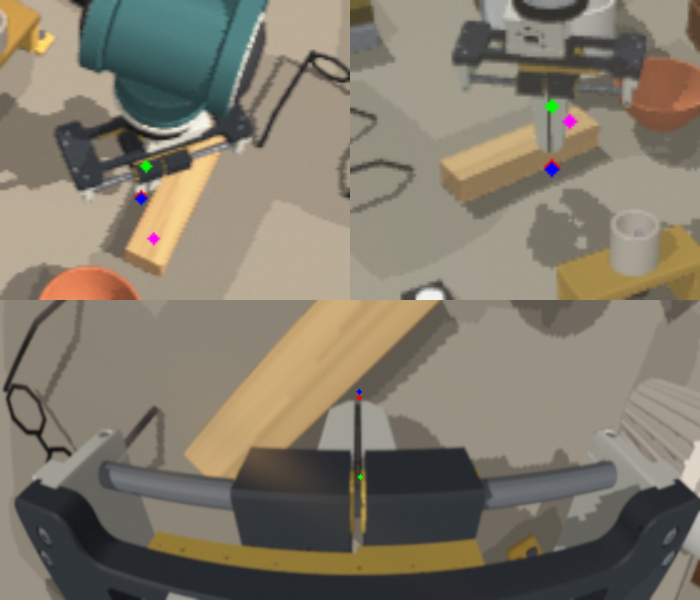

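```bash
cat > e.py <<'E'
from fit import *
o=get_obs(); p=o["position"]; print(p,o["joints"])
F={n:cam(n) for n in ["wrist","scene","side"]}
a=tri([ray(F["side"],(307.2,170.7),"side"),ray(F["scene"],(376.4,276.5),"scene")]); print(a,[proj(F[n],a,n) for n in F])
out=[]
for n,k in (("scene",8),("side",8)):
    u=proj(F[n],p,n).astype(int); im=cv2.cvtColor(F[n]["frame"],cv2.COLOR_RGB2BGR)[u[1]-30:u[1]+20,u[0]-22:u[0]+23]
    print(n,u); out.append(cv2.resize(im,None,fx=k,fy=k,interpolation=cv2.INTER_CUBIC))
cv2.imwrite("pics/e.png",np.hstack(out))
E
python3 e.py
```

```text
[0.542  0.2573 0.0125] [0.4007 0.0627 1.8    0.     1.2791 0.8379]
[0.5439 0.2589 0.0266] [array([330.2918, 236.3928]), array([376.3288, 276.5282]), array([307.138 , 170.6812])]
scene [375 277]
side [306 174]
```

View pics/e.png

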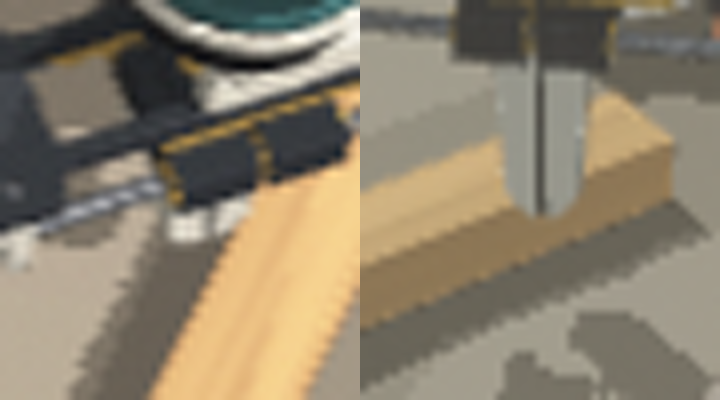

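{"method": "play_rows", "body": {
  "increments": [0, -15, 0, 0, 0, 0, 0, 0, -30, 0, 3, 0, 0, 0, 0, -30, 0, 8, 0, 0, 0, 0, -30, 0, 12, 0, 0, 0, 0, -30, 0, 14, 0, 0, 0, 0, -30, 0, 15, 0, 0, 0, 0, -30, 0, 16, 0, 0, 0, 0, -30, 0, 16, 0, 0, 0]
}}

```text
t: 8.45
position: [0.5292, 0.2299, -0.0034]
ee_rot: [[0.422, 0.906, -0.0], [0.906, -0.422, -0.0], [-0.0, -0.0, -1.0]]
contact_force: [-0.4, -0.9, -0.3]
finger_gap: 0.0008
gripper_force: 0.0
```

{"method": "play_rows", "body": {
  "increments": [0, 0, 0, 1, 0, 0, 0, 0, 0, 0, 2, 0, 0, 0, 0, 0, 0, 3, 0, 0, 0, 0, 0, 0, 4, 0, 0, 0, 0, 0, 0, 5, 0, 0, 0, 0, 0, 0, 6, 0, 0, 0, 0, 0, 0, 7, 0, 0, 0, 0, 0, 0, 7, 0, 0, 0]
}}

```text
t: 9.45
position: [0.5291, 0.2298, -0.0105]
ee_rot: [[0.422, 0.906, -0.0], [0.906, -0.422, -0.0], [-0.0, -0.0, -1.0]]
contact_force: [0.5, 0.0, -0.8]
finger_gap: 0.0002
gripper_force: 0.0
```

{"method": "play_rows", "body": {
  "increments": [0, 0, 0, 0.7, 0, 0, 0, 0, 0, 0, 1.4, 0, 0, 0, 0, 0, 0, 2, 0, 0, 0, 0, 0, 0, 2.5, 0, 0, 0, 0, 0, 0, 3, 0, 0, 0, 0, 0, 0, 3.5, 0, 0, 0, 0, 0, 0, 4, 0, 0, 0, 0, 0, 0, 4, 0, 0, 0]
}}

```text
t: 10.45
position: [0.5292, 0.2299, -0.0144]
ee_rot: [[0.422, 0.906, -0.0], [0.906, -0.422, -0.0], [-0.0, -0.0, -1.0]]
contact_force: [-0.7, 0.5, -0.5]
finger_gap: 0.0006
gripper_force: 0.0
```

```bash
python3 go.py .577 .306 -.0125 -1.258
```

```text
t 10.45 pos [ 0.5292  0.2299 -0.0144] yaw -0.436 tilt [-0.0001 -0.     -1.    ] j6 0.8015932393527854 F [-0.6862  0.5237 -0.4527] | shift [89.227 11.215 -1.924] az 0.822
```

{"method": "play_rows", "body": {
  "increments": [0, 0, 0, -35, 0, 0, 0, 1, 0, 0, -70, 0, 0, 0, 1, 30, 4, -72, 0, 0, 0.16, 1, 60, 8, -72, 0, 0, 0.33, 1, 89, 11, -72, 0, 0, 0.5, 1, 89, 11, -72, 0, 0, 0.67, 1, 89, 11, -72, 0, 0, 0.822, 1, 89, 11, -72, 0, 0, 0.822]
}}

```text
t: 11.45
position: [0.5767, 0.3059, 0.0575]
ee_rot: [[0.951, 0.309, -0.0], [0.309, -0.951, -0.0], [-0.0, 0.0, -1.0]]
contact_force: [-0.3, -0.2, 0.1]
finger_gap: 0.0659
gripper_force: 0.0
```

```bash
python3 go.py .577 .306 -.0125 -1.258; python3 -c "
from bench import *;print(get_obs()['finger_gap'])"
```

```text
t 11.45 pos [0.5767 0.3059 0.0575] yaw -1.257 tilt [-0.0002 -0.0001 -1.    ] j6 1.7057106569725828 F [-0.3396 -0.1803  0.1274] | shift [ 0.3387  0.0192 69.9923] az 0.001
0.06589578378719202
```

{"method": "play_rows", "body": {
  "increments": [1, 0, 0, 5, 0, 0, 0, 0.75, 0, 0, 25, 0, 0, 0, 0.7, 0, 0, 50, 0, 0, 0, 0.6, 0, 0, 70, 0, 0, 0, 0, 0, 0, 70, 0, 0, 0, 0, 0, 0, 70, 0, 0, 0, 0, 0, 0, 70, 0, 0, 0, 0, 0, 0, 70, 0, 0, 0],
  "newtons": 35
}}

```text
t: 12.45
position: [0.5769, 0.306, -0.0118]
ee_rot: [[0.951, 0.308, 0.001], [0.308, -0.951, 0.0], [0.001, -0.0, -1.0]]
contact_force: [0.6, -0.4, -1.7]
finger_gap: 0.0434
gripper_force: 35.0
```

{"method": "play_rows", "body": {
  "increments": [0, -10, 8, -1, 0, 0, -0.16, 0, -21, 16, -1, 0, 0, -0.33, 0, -32, 24, -1, 0, 0, -0.5, 0, -42, 32, -1, 0, 0, -0.67, 0, -53, 40, -1, 0, 0, -0.84, 0, -63, 48, -1, 0, 0, -1.01, 0, -74, 56, -1, 0, 0, -1.18, 0, -84, 64, -1, 0, 0, -1.35]
}}

```text
t: 13.45
position: [0.5163, 0.2189, -0.011]
ee_rot: [[-0.097, 0.995, 0.0], [0.995, 0.097, 0.0], [0.0, 0.001, -1.0]]
contact_force: [-0.7, 0.7, -2.1]
finger_gap: 0.0436
gripper_force: 35.0
```

```bash
cat > c3.py <<'E'
from fit import *
from go import to
to([.531,.131,-.0115],.160); print(get_obs()["finger_gap"])
F={n:cam(n) for n in ["scene","side","wrist"]}
for l,q0 in (("block",[.52,.16,1.68]),("clamp",[.549,.022,1.731])):
  for n in F:
    r=silhouettes(n,l)
    if r:
        k=r[0]["mask"]; x=fit(F,{n:k},M[l],[np.array(q0)]); print(l,n,r[0]["score"],k.sum(),x.x,x.fun)
E
python3 c3.py
```

```text
t 13.45 pos [ 0.5163  0.2189 -0.011 ] yaw 0.0976 tilt [ 0.0005  0.0003 -1.    ] j6 0.25773146593173724 F [-0.7196  0.6867 -2.0621] | shift [-88.8836   6.0329   0.4735] az -0.0624
0.04360577898751797
block scene 0.98 514 [0.5187 0.1549 1.678 ] 0.5703312754631042
block side 0.81 556 [0.5211 0.1902 1.6226] 0.31211596727371216
block wrist 0.95 9989 [0.5219 0.1542 1.6778] 0.3178885579109192
clamp scene 0.86 1303 [0.5503 0.0237 1.7264] 0.09010881185531616
clamp side 0.7 1486 [0.5496 0.0201 1.7284] 0.08303332328796387
```

{"method": "play_rows", "body": {
  "increments": [0, -8, 4, 0, 0, 0, -0.04, 0, -20, 7, 0, 0, 0, -0.066, 0, -34, 7, 0, 0, 0, -0.066, 0, -48, 7, 0, 0, 0, -0.066, 0, -62, 7, 0, 0, 0, -0.066, 0, -76, 7, 0, 0, 0, -0.066, 0, -88, 7, 0, 0, 0, -0.066, 0, -88, 7, 0, 0, 0, -0.066]
}}

```text
t: 14.9
position: [0.5317, 0.1314, -0.0113]
ee_rot: [[-0.156, 0.988, 0.0], [0.988, 0.156, 0.0], [0.0, 0.0, -1.0]]
contact_force: [-0.8, 0.3, -1.3]
finger_gap: 0.0442
gripper_force: 35.0
```

```bash
cat > c4.py <<'E'
from fit import *
from go import to
to([.531,.131,-.0115],.160); print(get_obs()["finger_gap"])
F={n:cam(n) for n in ["side","wrist"]}
save(F["wrist"],"pics/w4.png"); save(F["side"],"pics/s4.png")
for n in F: 
  for l in ("block","screw_foot","clamp_axis"):
    r=spot_point(n,l); print(n,l,[(q["score"],q["pixel"]) for q in r][:1], [atz(F[n],q["pixel"],n,{"block":0,"screw_foot":.038,"clamp_axis":.118}[l]) for q in r][:1])
a=cv2.imread("pics/s4.png")[130:270,240:440]
cv2.imwrite("pics/m4.png",np.vstack([cv2.resize(a,(500,350)),cv2.resize(cv2.imread("pics/w4.png")[100:300,100:540],(500,227))]))
E
python3 c4.py
```

```text
t 14.9 pos [ 0.5317  0.1314 -0.0113] yaw 0.1568 tilt [ 0.0001  0.     -1.    ] j6 0.03882978644438296 F [-0.7676  0.328  -1.3352] | shift [-0.2622 -0.7095  0.1584] az -0.0032
0.044184034237382264
side block [(0.88, [326.2, 210.9])] [array([0.5515, 0.0858, 0.    ])]
side screw_foot [] []
side clamp_axis [(0.62, [334.3, 194.5])] [array([0.5483, 0.0187, 0.118 ])]
wrist block [(0.87, [325.4, 319.5])] [array([0.5398, 0.0664, 0.    ])]
wrist screw_foot [] []
wrist clamp_axis [] []
```

View pics/m4.png

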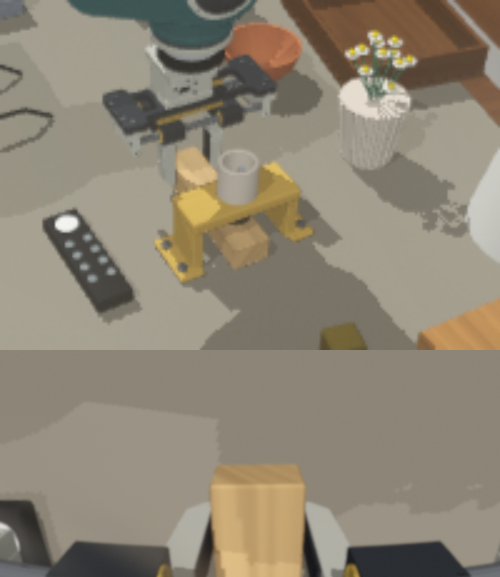

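{"method": "play_rows", "body": {
  "increments": [0.75, 0, 0, 0, 0, 0, 0, 0.75, 0, 0, 0, 0, 0, 0, 0.75, 0, 0, 0, 0, 0, 0, 0.75, 0, 0, -40, 0, 0, 0, 0.75, 0, 0, -100, 0, 0, 0, 0.75, 0, 0, -160, 0, 0, 0, 0.75, -50, 0, -180, 0, 0, 0, 0.75, -110, 0, -180, 0, 0, 0]
}}

```text
t: 16.3
position: [0.5497, 0.0229, 0.1712]
ee_rot: [[-0.159, 0.987, 0.004], [0.987, 0.159, 0.0], [-0.001, 0.004, -1.0]]
contact_force: [0.6, 0.2, 0.4]
finger_gap: 0.0697
gripper_force: 0.0
```

{"method": "play_rows", "body": {
  "increments": [0.75, -50, 0, 0, 0, 0, 0, 0.75, -81, 0, 0, 0, 0, 0, 0.75, -81, 0, 20, 0, 0, 0, 0.75, -81, 0, 28, 0, 0, 0, 0.75, -81, 0, 28, 0, 0, 0, 0.75, -81, 0, 28, 0, 0, 0, 0.75, -81, 0, 28, 0, 0, 0, 0.75, -81, 0, 28, 0, 0, 0]
}}

```text
t: 17.3
position: [0.5617, -0.0563, 0.141]
ee_rot: [[-0.158, 0.987, 0.001], [0.987, 0.158, -0.0], [-0.0, 0.0, -1.0]]
contact_force: [-0.3, -0.2, -0.3]
finger_gap: 0.0698
gripper_force: 0.0
```

```bash
cat > v.py <<'E'
from fit import *
from go import to
to([.5255,-.293,.25],0)
f=cam("wrist"); save(f,"pics/w5.png"); n="wrist"; V=np.array(f["view"]); print("cam",-V[:3,:3].T@V[:3,3],"axis",-V[2,:3])
for l,z in (("screw_head",.098),("clamp_axis",.118),("block",0),("stand",0),("driver",.015)):
    r=spot_point(n,l); print(l,[(q["score"],q["pixel"],atz(f,q["pixel"],n,z)) for q in r][:1])
r=silhouettes(n,"block"); print(fit({n:f},{n:r[0]["mask"]},M["block"],[np.array([.54,.067,1.73])]).x if r else None)
r=silhouettes(n,"screw_head"); print([(q["score"],q["mask"].sum(),q["bbox"]) for q in r][:2])
u=proj(f,[.5495,.022,.11],n).astype(int); print(u)
im=cv2.imread("pics/w5.png"); c=im[max(u[1]-45,0):u[1]+45,u[0]-45:u[0]+45]
cv2.imwrite("pics/m5.png",np.hstack([cv2.resize(c,(500,500),interpolation=cv2.INTER_CUBIC)]))
E
python3 v.py
```

```text
t 17.3 pos [ 0.5617 -0.0563  0.141 ] yaw 0.1583 tilt [ 0.0005 -0.0001 -1.    ] j6 -0.30336206029798096 F [-0.2718 -0.2106 -0.3009] | shift [-228.0564  -73.0367 -109.027 ] az 0.1583
cam [0.5476 0.0249 0.3322] axis [ 0.046  -0.29   -0.9559]
screw_head [(0.64, [331.7, 110.1], array([0.5517, 0.0224, 0.098 ]))]
clamp_axis [(0.74, [332.1, 111.6], array([0.5518, 0.0216, 0.118 ]))]
block [(0.58, [328.7, 66.6], array([0.5429, 0.0672, 0.    ]))]
stand [(0.85, [280.3, 335.3], array([ 0.5307, -0.2873,  0.    ]))]
driver [(0.52, [276.7, 333.3], array([ 0.5263, -0.2705,  0.015 ]))]
[0.5407 0.0701 1.735 ]
[(0.78, np.int64(1267), [311.1, 91.3, 347.9, 126.5])]
[328 110]
```

View pics/m5.png

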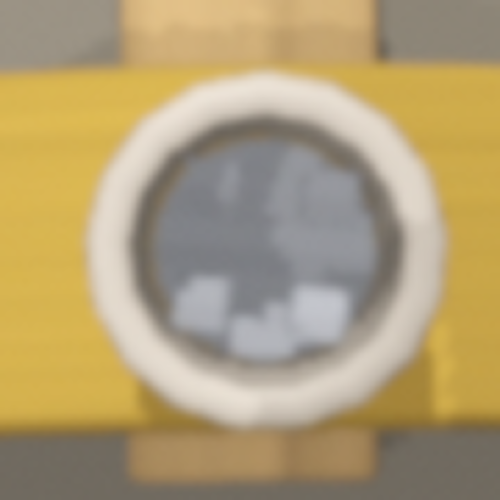

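```bash
cat > v2.py <<'E'
from fit import *
f=cam("wrist"); n="wrist"; im=cv2.cvtColor(f["frame"],cv2.COLOR_RGB2GRAY)
o=[atz(f,(331.1,110),n,.118),atz(f,(330.6,112),n,.098)]; print(o)
c=o[0][:2]
# rectified: x right = world x, up = world y, 44mm square
g=np.linspace(-.02,.02,360); mx=np.zeros((360,360),np.float32); my=mx.copy()
for i in range(360):
    for j in range(360):
        u=proj(f,[c[0]+g[j],c[1]-g[i],.098],n); mx[i,j],my[i,j]=u
r=cv2.remap(im,mx,my,cv2.INTER_CUBIC)
m=np.hypot(*np.meshgrid(g,g))<.0135
lo,hi=np.percentile(r[m],[2,98]); print(lo,hi)
a=np.clip((r.astype(float)-lo)/(hi-lo)*255,0,255).astype(np.uint8)
b=np.clip((r.astype(float)-lo)/(np.percentile(r[m],75)+6-lo)*255,0,255).astype(np.uint8)
cv2.imwrite("pics/m6.png",np.hstack([a,b]))
E
python3 v2.py
```

```text
[array([0.5509, 0.0224, 0.118 ]), array([0.551 , 0.0207, 0.098 ])]
125.0 194.0
```

View pics/m6.png

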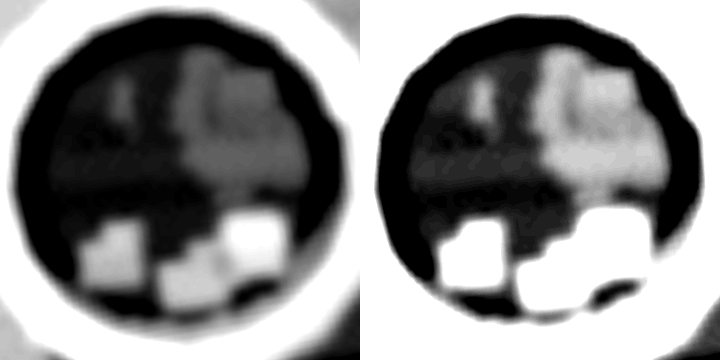

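{"method": "play_rows", "body": {
  "increments": [1, 0, 0, -50, 0, 0, 0, 1, -40, -12, -74, 0, 0, 0.1, 1, -95, -30, -74, 0, 0, 0.2, 1, -150, -48, -74, 0, 0, 0.3, 1, -200, -64, -74, 0, 0, 0.358, 1, -227, -73, -74, 0, 0, 0.358, 1, -227, -73, -74, 0, 0, 0.358, 1, -227, -73, -74, 0, 0, 0.358]
}}

```text
t: 18.75
position: [0.5253, -0.2916, 0.2146]
ee_rot: [[0.199, 0.98, -0.0], [0.98, -0.199, 0.0], [0.0, -0.0, -1.0]]
contact_force: [-0.1, 0.6, 0.1]
finger_gap: 0.0934
gripper_force: 0.0
```

```bash
cat > v3.py <<'E'
from fit import *
from go import to
to([.5255,-.292,.115],-.2)
F={n:cam(n) for n in ["wrist","scene","side"]}; save(F["wrist"],"pics/w7.png")
for l in ("driver","stand"):
  for n in F:
    r=silhouettes(n,l)
    if r:
        k=r[0]["mask"]; 
        for y in (-.2,.3,.7):
            x=fit(F,{n:k},M[l],[np.array([.5255,-.292,y])]); print(l,n,round(r[0]["score"],2),k.sum(),r[0]["bbox"],x.x,round(x.fun,3))
u=proj(F["wrist"],[.5255,-.292,.19],"wrist"); print(u)
E
python3 v3.py
```

```text
t 18.75 pos [ 0.5253 -0.2916  0.2146] yaw -0.2 tilt [-0.0001  0.0003 -1.    ] j6 -0.3493243335083446 F [-0.0779  0.6315  0.1172] | shift [-0.3886  0.2607 99.555 ] az 0.0
driver wrist 0.74 2415 [309.0, 165.2, 352.1, 235.5] [ 0.527  -0.2896 -0.1189] 0.076
driver wrist 0.74 2415 [309.0, 165.2, 352.1, 235.5] [ 0.5269 -0.2898 -0.069 ] 0.074
driver wrist 0.74 2415 [309.0, 165.2, 352.1, 235.5] [ 0.5268 -0.29    1.4879] 0.075
driver scene 0.64 328 [240.9, 123.8, 255.4, 151.1] [ 0.5258 -0.2901 -0.2537] 0.088
driver scene 0.64 328 [240.9, 123.8, 255.4, 151.1] [ 0.5246 -0.2908  0.8071] 0.099
driver scene 0.64 328 [240.9, 123.8, 255.4, 151.1] [ 0.5246 -0.2905  0.7799] 0.1
driver side 0.94 697 [366.3, 258.7, 386.2, 299.5] [ 0.5273 -0.2914 -0.1825] 0.074
driver side 0.94 697 [366.3, 258.7, 386.2, 299.5] [ 0.5277 -0.29    0.621 ] 0.104
driver side 0.94 697 [366.3, 258.7, 386.2, 299.5] [ 0.5283 -0.2909  0.6731] 0.089
stand wrist 0.63 5081 [276.1, 127.7, 379.9, 233.5] [ 0.5269 -0.2898  0.1536] 0.307
stand wrist 0.63 5081 [276.1, 127.7, 379.9, 233.5] [ 0.5267 -0.2897  0.1597] 0.306
stand wrist 0.63 5081 [276.1, 127.7, 379.9, 233.5] [ 0.5267 -0.2898  0.1555] 0.306
stand scene 0.79 1080 [233.4, 136.4, 271.1, 176.8] [ 0.5256 -0.2901  0.1618] 0.199
stand scene 0.79 1080 [233.4, 136.4, 271.1, 176.8] [ 0.525  -0.2902  0.154 ] 0.199
stand scene 0.79 1080 [233.4, 136.4, 271.1, 176.8] [ 0.5253 -0.2903  0.1167] 0.198
stand side 0.8 2120 [346.2, 278.3, 402.3, 340.0] [ 0.528  -0.29    0.1565] 0.207
stand side 0.8 2120 [346.2, 278.3, 402.3, 340.0] [ 0.5282 -0.2893  0.1664] 0.208
stand side 0.8 2120 [346.2, 278.3, 402.3, 340.0] [ 0.5279 -0.2908  0.1707] 0.208
[328.6894 218.7884]
```

View pics/w7.png

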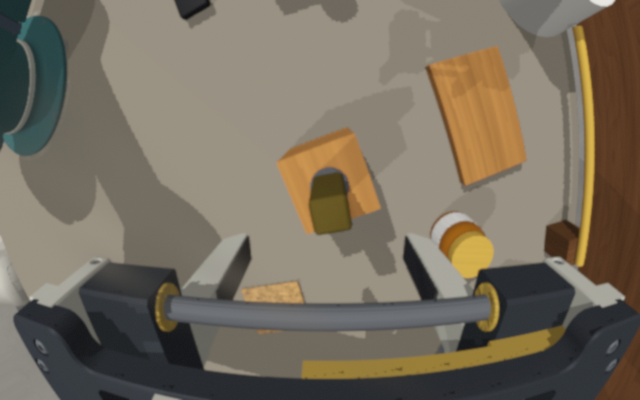

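{"method": "play_rows", "body": {
  "increments": [0.8, 2, 1, 20, 0, 0, -0.08, 0.7, 2, 1, 45, 0, 0, -0.08, 0.6, 2, 1, 70, 0, 0, -0.08, 0.55, 2, 1, 90, 0, 0, -0.08, 0.5, 2, 1, 99, 0, 0, -0.08, 0, 2, 1, 99, 0, 0, -0.08, 0, 2, 1, 99, 0, 0, -0.08, 0, 2, 1, 99, 0, 0, -0.08],
  "newtons": 40
}}

```text
t: 20.2
position: [0.5271, -0.2906, 0.1167]
ee_rot: [[0.12, 0.993, 0.001], [0.993, -0.12, -0.001], [-0.001, 0.002, -1.0]]
contact_force: [1.4, 0.8, 3.5]
finger_gap: 0.0307
gripper_force: 38.9
```

{"method": "play_rows", "body": {
  "increments": [0, 0, 0, 0, 0, 0, 0, 0, 0, 0, 0, 0, 0, 0, 0, 0, 0, 0, 0, 0, 0, 0, 0, 0, 0, 0, 0, 0, 0, 0, 0, -2, 0, 0, 0, 0, 0, 0, -4, 0, 0, 0, 0, 0, 0, -4, 0, 0, 0, 0, 0, 0, -4, 0, 0, 0]
}}

```text
t: 21.2
position: [0.5265, -0.2903, 0.1194]
ee_rot: [[0.12, 0.993, -0.0], [0.993, -0.12, 0.0], [0.0, -0.0, -1.0]]
contact_force: [0.0, -0.2, -2.5]
finger_gap: 0.0305
gripper_force: 38.9
```

{"method": "play_rows", "body": {
  "increments": [0, 0, 0, -30, 0, 0, 0, 0, 0, 0, -65, 0, 0, 0, 0, 0, 0, -100, 0, 0, 0, 0, 0, 0, -128, 0, 0, 0, 0, 30, -1, -128, 0, 0, 0.15, 0, 65, -3, -128, 0, 0, 0.3, 0, 105, -5, -128, 0, 0, 0.45, 0, 145, -6, -128, 0, 0, 0.6]
}}

```text
t: 22.2
position: [0.5379, -0.1445, 0.2475]
ee_rot: [[0.663, 0.748, -0.0], [0.748, -0.663, 0.0], [-0.0, -0.0, -1.0]]
contact_force: [0.0, 0.5, -2.6]
finger_gap: 0.0305
gripper_force: 38.9
```

```bash
python3 go.py .551 .0225 .246 -1.55
cat > t.py <<'E'
from h import *
E
```

```text
t 22.2 pos [ 0.5379 -0.1445  0.2475] yaw -0.7253 tilt [-0.0001  0.     -1.    ] j6 0.4169530333933243 F [ 0.0388  0.4646 -2.5762] | shift [ 133.7004 -100.9815    1.5449] az 0.8247
```

{"method": "play_rows", "body": {
  "increments": [0, 25, -19, 0, 0, 0, 0.15, 0, 50, -38, 0, 0, 0, 0.3, 0, 75, -57, 0, 0, 0, 0.45, 0, 100, -76, 0, 0, 0, 0.6, 0, 120, -92, 0, 0, 0, 0.75, 0, 133, -101, 0, 0, 0, 0.82, 0, 133, -101, 0, 0, 0, 0.82, 0, 133, -101, 0, 0, 0, 0.82]
}}

```text
t: 23.2
position: [0.5497, 0.0205, 0.2475]
ee_rot: [[0.999, 0.032, -0.0], [0.032, -0.999, -0.0], [-0.0, 0.0, -1.0]]
contact_force: [-0.3, 0.3, -2.1]
finger_gap: 0.0307
gripper_force: 38.9
```

```bash
cat > t.py <<'E'
from fit import *
from go import to
to([.551,.0225,.22],-1.55)
F={n:cam(n) for n in ["scene","side","wrist"]}
o=get_obs(); p=o["position"]
for n in F:
    for l in ("driver","clamp_axis","stand"):
        r=spot_point(n,l)
        if r: print(n,l,round(r[0]["score"],2),r[0]["pixel"],proj(F[n],[p[0],p[1],p[2]-.101],n) if l=="driver" else proj(F[n],[.551,.0225,.118],n))
D=[box(-.015,.015,-.015,.015,.091,.175),cyl(.02,.085,.091),cyl(.007,.013,.085),cyl(.012,0,.013)]
D=[d+[0,0,p[2]-.101] for d in D]
for n in ("scene","side"):
    for l,m,q in (("driver",D,[p[0],p[1],0.02]),("clamp",M["clamp"],[.551,.0225,1.73])):
        r=silhouettes(n,l)
        if r: x=fit(F,{n:r[0]["mask"]},m,[np.array(q)]); print(l,n,x.x,round(x.fun,3))
E
python3 t.py
```

```text
t 23.2 pos [0.5497 0.0205 0.2475] yaw -1.5385 tilt [-0.0002 -0.0002 -1.    ] j6 1.5294452814942658 F [-0.301   0.2957 -2.1033] | shift [ 1.3355 -2.002  27.5262] az 0.0115
scene driver 0.88 [315.7, 201.3] [313.4791 201.4503]
scene clamp_axis 0.72 [314.8, 208.7] [314.013 207.97 ]
scene stand 0.79 [254.7, 161.9] [314.013 207.97 ]
side driver 0.66 [334.1, 185.7] [335.0603 185.6538]
side clamp_axis 0.79 [334.0, 192.6] [334.7749 193.4403]
side stand 0.78 [368.6, 321.0] [334.7749 193.4403]
wrist driver 0.92 [327.1, 188.1] [326.8133 189.382 ]
wrist clamp_axis 0.59 [327.3, 183.1] [324.758 181.026]
wrist stand 0.81 [513.4, 184.2] [324.758 181.026]
driver scene [0.5497 0.0224 0.1363] 0.381
clamp scene [0.5497 0.0235 1.7319] 0.119
driver side [ 0.5461  0.0162 -0.3918] 0.346
clamp side [0.5506 0.0165 1.7459] 0.147
```

```bash
cat > t2.py <<'E'
from fit import *
f=cam("wrist"); s=cam("scene"); d=cam("side")
for n,F,a,b in (("wrist",f,(327.1,188.1),(327.3,183.1)),("scene",s,(315.7,201.3),(314.8,208.7)),("side",d,(334.1,185.7),(334.0,192.6))):
    print(n,"drv",atz(F,a,n,.1465)[:2],"axis",atz(F,b,n,.118)[:2])
im=cv2.cvtColor(f["frame"],cv2.COLOR_RGB2GRAY)[140:240,270:385]
cv2.imwrite("pics/m8.png",cv2.resize(im,None,fx=6,fy=5.5,interpolation=cv2.INTER_CUBIC))
E
python3 t2.py
```

```text
wrist drv [0.5511 0.0207] axis [0.5488 0.0204]
scene drv [0.5451 0.0241] axis [0.5511 0.0258]
side drv [0.5473 0.0209] axis [0.5502 0.0264]
```

View pics/m8.png

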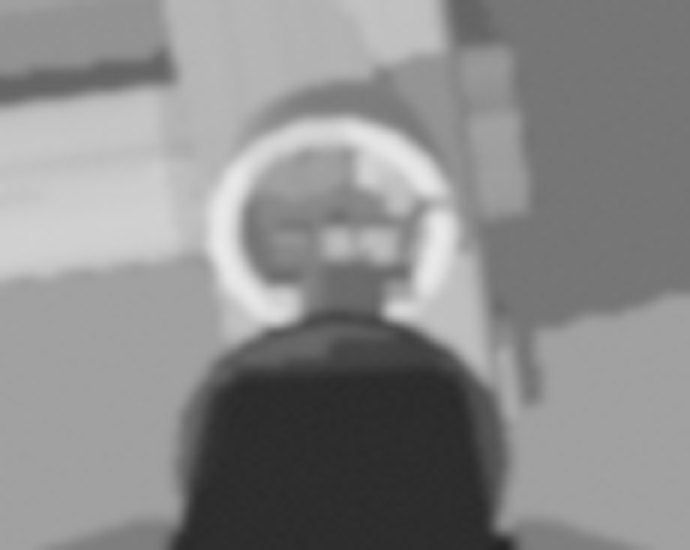

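{"method": "play_rows", "body": {
  "increments": [0, 1.3, -1.5, 8, 0, 0, 0, 0, 1.3, -1.5, 16, 0, 0, 0, 0, 1.3, -1.5, 23, 0, 0, 0, 0, 1.3, -1.5, 30, 0, 0, 0, 0, 1.3, -1.5, 36, 0, 0, 0, 0, 1.3, -1.5, 42, 0, 0, 0, 0, 1.3, -1.5, 45, 0, 0, 0, 0, 1.3, -1.5, 45, 0, 0, 0]
}}

```text
t: 25.15
position: [0.551, 0.0225, 0.2025]
ee_rot: [[1.0, 0.031, -0.0], [0.031, -1.0, 0.0], [-0.0, -0.0, -1.0]]
contact_force: [0.5, 0.0, -1.9]
finger_gap: 0.0303
gripper_force: 38.9
```

{"method": "play_rows", "body": {
  "increments": [0, 0, 0, 1, 0, 0, 0, 0, 0, 0, 2, 0, 0, 0, 0, 0, 0, 3, 0, 0, 0, 0, 0, 0, 4, 0, 0, 0, 0, 0, 0, 5, 0, 0, 0, 0, 0, 0, 6, 0, 0, 0, 0, 0, 0, 7, 0, 0, 0, 0, 0, 0, 7, 0, 0, 0]
}}

```text
t: 26.15
position: [0.551, 0.0224, 0.1956]
ee_rot: [[1.0, 0.031, -0.0], [0.031, -1.0, 0.0], [-0.0, -0.0, -1.0]]
contact_force: [0.3, -0.3, -2.0]
finger_gap: 0.0305
gripper_force: 38.9
```

{"method": "play_rows", "body": {
  "increments": [0, 0, 0, 1, 0, 0, 0, 0, 0, 0, 2, 0, 0, 0, 0, 0, 0, 3, 0, 0, 0, 0, 0, 0, 4, 0, 0, 0, 0, 0, 0, 4.5, 0, 0, 0, 0, 0, 0, 5, 0, 0, 0, 0, 0, 0, 5.5, 0, 0, 0, 0, 0, 0, 5.5, 0, 0, 0]
}}

```text
t: 27.15
position: [0.5514, 0.0224, 0.1917]
ee_rot: [[1.0, 0.031, 0.002], [0.031, -1.0, -0.0], [0.002, 0.0, -1.0]]
contact_force: [-1.9, -0.3, 10.9]
finger_gap: 0.0305
gripper_force: 38.9
```

{"method": "play_rows", "body": {
  "increments": [0, 0, 0, -3, 0, 0, -0.1, 0, 0, 0, -3, 0, 0, -0.25, 0, 0, 0, -2.5, 0, 0, -0.4, 0, 0, 0, -2, 0, 0, -0.55, 0, 0, 0, -1.5, 0, 0, -0.7, 0, 0, 0, -1, 0, 0, -0.85, 0, 0, 0, -0.5, 0, 0, -1, 0, 0, 0, 0, 0, 0, -1.15]
}}

```text
t: 28.15
position: [0.5513, 0.0222, 0.1904]
ee_rot: [[0.376, 0.927, 0.001], [0.927, -0.376, -0.001], [-0.0, 0.001, -1.0]]
contact_force: [1.2, -2.3, 0.2]
finger_gap: 0.0306
gripper_force: 38.7
```

```bash
python3 go.py .551 .0224 .18; python3 -c "
from bench import *;o=get_obs();print(o['ft_torque'],o['joints'])"
```

```text
t 28.15 pos [0.5513 0.0222 0.1904] yaw -0.3853 tilt [ 0.0009 -0.0006 -1.    ] j6 0.3796322088667183 F [ 1.1677 -2.2608  0.1982] | shift [ 0.0929 -0.375  10.3514] az 0
[-0.5498568  -0.26717951 -0.11378412] [-5.69497050e-03 -1.53602165e-01  1.71260504e+00 -5.55642214e-04
  1.58171897e+00  3.79632209e-01]
```

{"method": "play_rows", "body": {
  "increments": [0, 0, 0, 0.5, 0, 0, -0.15, 0, 0, 0, 1, 0, 0, -0.3, 0, 0, 0, 1.4, 0, 0, -0.45, 0, 0, 0, 1.9, 0, 0, -0.6, 0, 0, 0, 2.4, 0, 0, -0.75, 0, 0, 0, 2.9, 0, 0, -0.9, 0, 0, 0, 3.3, 0, 0, -1.05, 0, 0, 0, 3.8, 0, 0, -1.2]
}}

```text
t: 29.15
position: [0.5516, 0.0223, 0.1866]
ee_rot: [[-0.728, 0.686, 0.002], [0.686, 0.728, -0.0], [-0.001, 0.001, -1.0]]
contact_force: [2.9, -0.8, 0.1]
finger_gap: 0.0306
gripper_force: 38.7
```

{"method": "play_rows", "body": {
  "increments": [0, 0, 0, 0.5, 0, 0, -0.15, 0, 0, 0, 1, 0, 0, -0.3, 0, 0, 0, 1.4, 0, 0, -0.45, 0, 0, 0, 1.9, 0, 0, -0.6, 0, 0, 0, 2.4, 0, 0, -0.75, 0, 0, 0, 2.9, 0, 0, -0.9, 0, 0, 0, 3.3, 0, 0, -1.05, 0, 0, 0, 3.3, 0, 0, -1.05]
}}

```text
t: 30.15
position: [0.5514, 0.0226, 0.1833]
ee_rot: [[-0.959, -0.284, 0.001], [-0.284, 0.959, 0.0], [-0.001, -0.0, -1.0]]
contact_force: [3.9, 1.0, -0.7]
finger_gap: 0.0306
gripper_force: 38.8
```

```bash
python3 go.py .551 .0224 .18; python3 -c "
from bench import *;o=get_obs();print(o['ft_torque'],o['joints'])"
```

```text
t 30.15 pos [0.5514 0.0226 0.1833] yaw 1.8593 tilt [ 0.0012  0.0003 -1.    ] j6 -1.864718005765957 F [ 3.9389  0.9647 -0.7336] | shift [ 0.4625 -0.0598  3.2495] az 0
[ 0.37847452 -0.91906481 -0.03713613] [-5.46159986e-03 -1.51544231e-01  1.72221907e+00  3.03094349e-04
  1.56975841e+00 -1.86471801e+00]
```

{"method": "play_rows", "body": {
  "increments": [0, 0, 0, 0.5, 0, 0, 0, 0, 0, 0, 1, 0, 0, 0, 0, 0, 0, 1.5, 0, 0, 0, 0, 0, 0, 2, 0, 0, 0, 0, 0, 0, 2.5, 0, 0, 0, 0, 0, 0, 3, 0, 0, 0, 0, 0, 0, 3, 0, 0, 0, 0, 0, 0, 3, 0, 0, 0]
}}

```text
t: 31.15
position: [0.5515, 0.0225, 0.1815]
ee_rot: [[-0.959, -0.285, 0.002], [-0.285, 0.959, 0.0], [-0.002, -0.0, -1.0]]
contact_force: [1.6, 1.7, 12.2]
finger_gap: 0.0305
gripper_force: 38.8
```

{"method": "play_rows", "body": {
  "increments": [0, 0, 0, -2.5, 0, 0, 0, 0, 0, 0, -2.2, 0, 0, -0.14, 0, 0, 0, -1.8, 0, 0, -0.28, 0, 0, 0, -1.4, 0, 0, -0.42, 0, 0, 0, -1, 0, 0, -0.56, 0, 0, 0, -0.5, 0, 0, -0.7, 0, 0, 0, 0, 0, 0, -0.85, 0, 0, 0, 0, 0, 0, -0.85]
}}

```text
t: 32.15
position: [0.5511, 0.0224, 0.1798]
ee_rot: [[-0.419, -0.908, -0.0], [-0.908, 0.419, -0.0], [0.0, 0.0, -1.0]]
contact_force: [4.5, 1.7, -2.1]
finger_gap: 0.0296
gripper_force: 39.8
```

```bash
cat > u.py <<'E'
from fit import *
from go import to
to([.5268,-.290,.246],-.12+np.pi/2); o=get_obs(); print(o["joints"],o["ft_torque"])
F={n:cam(n) for n in ["scene","side"]}
for n in F:
  for l in ("screw_foot","screw_head"):
    r=spot_point(n,l); print(n,l,[(q["score"],q["pixel"]) for q in r][:1],proj(F[n],[.551,.0225,.032 if "foot" in l else .09],n))
E
python3 u.py
```

```text
t 32.15 pos [0.5511 0.0224 0.1798] yaw 2.7089 tilt [-0.0001 -0.0002 -1.    ] j6 -2.714526021965751 F [ 4.4555  1.6679 -2.0944] | shift [ 293.769  -108.9332  -66.1068] az 1.2581
[-0.0056 -0.1504  1.7267 -0.0002  1.5654 -2.7145] [ 0.2443 -1.3404 -0.0381]
scene screw_foot [] [314.8743 224.1386]
scene screw_head [] [314.3033 213.4202]
side screw_foot [(0.42, [336.0, 217.7])] [333.5027 216.9863]
side screw_head [] [334.3465 201.3684]
```

{"method": "play_rows", "body": {
  "increments": [0, 0, 0, 0.5, 0, 0, 0, 0, 0, 0, 1, 0, 0, 0, 0, 0, 0, 1.5, 0, 0, 0, 0, 0, 0, 2, 0, 0, 0, 0, 0, 0, 2.5, 0, 0, 0, 0, 0, 0, 2.5, 0, 0, 0, 0, 0, 0, 2.5, 0, 0, 0, 0, 0, 0, 2.5, 0, 0, 0]
}}

```text
t: 33.45
position: [0.5513, 0.0225, 0.179]
ee_rot: [[-0.418, -0.908, 0.002], [-0.908, 0.418, 0.0], [-0.001, -0.001, -1.0]]
contact_force: [1.4, 1.5, 11.7]
finger_gap: 0.03
gripper_force: 39.8
```

{"method": "play_rows", "body": {
  "increments": [0, 0, 0, -2, 0, 0, 0.1, 0, 0, 0, -6, 0, 0, 0.1, 0, 0, 0, -14, 0, 0, 0.1, 0, 0, 0, -28, 0, 0, 0.1, 0, 0, 0, -48, 0, 0, 0.1, 0, 0, 0, -70, 0, 0, 0.1, 0, 0, 0, -72, 0, 0, 0.25, 0, 0, 0, -72, 0, 0, 0.4]
}}

```text
t: 34.45
position: [0.5513, 0.0224, 0.2514]
ee_rot: [[-0.742, -0.67, 0.002], [-0.67, 0.742, -0.0], [-0.001, -0.001, -1.0]]
contact_force: [-0.5, -0.5, -2.6]
finger_gap: 0.0301
gripper_force: 39.8
```

```bash
python3 go.py .5268 -.2903 .247 -.12
```

```text
t 34.45 pos [0.5513 0.0224 0.2514] yaw 2.3053 tilt [ 0.0015 -0.     -1.    ] j6 -2.3108809607514984 F [-0.5439 -0.4605 -2.6057] | shift [ 227.8102 -215.6651    4.3666] az 2.4253
```

{"method": "play_rows", "body": {
  "increments": [0, 28, -27, 0, 0, 0, 0.17, 0, 56, -54, 0, 0, 0, 0.34, 0, 84, -81, 0, 0, 0, 0.51, 0, 112, -108, 0, 0, 0, 0.68, 0, 140, -135, 0, 0, 0, 0.85, 0, 170, -162, 0, 0, 0, 1.02, 0, 200, -190, 0, 0, 0, 1.19, 0, 228, -216, 0, 0, 0, 1.36]
}}

```text
t: 35.45
position: [0.5279, -0.2923, 0.2511]
ee_rot: [[-0.81, 0.586, 0.001], [0.586, 0.81, -0.001], [-0.001, 0.0, -1.0]]
contact_force: [0.8, 0.3, -1.1]
finger_gap: 0.0301
gripper_force: 39.8
```

{"method": "play_rows", "body": {
  "increments": [0, 0, 0, 0, 0, 0, 0.17, 0, 0, 0, 0, 0, 0, 0.34, 0, 0, 0, 0, 0, 0, 0.51, 0, 0, 0, 0, 0, 0, 0.68, 0, 0, 0, 0, 0, 0, 0.85, 0, 0, 0, 0, 0, 0, 1.0, 0, 0, 0, 0, 0, 0, 1.02, 0, 0, 0, 0, 0, 0, 1.02]
}}

```text
t: 36.45
position: [0.5281, -0.2908, 0.2502]
ee_rot: [[0.067, 0.998, 0.0], [0.998, -0.067, -0.0], [-0.0, 0.0, -1.0]]
contact_force: [-0.2, 0.2, -2.0]
finger_gap: 0.0295
gripper_force: 39.8
```

```bash
python3 go.py .5268 -.2903 .247 -.12
cat > x.py <<'E'
from fit import *
F={n:cam(n) for n in ["scene","side","wrist"]}; p=get_obs()["position"]
rs=[]
for n in F:
    r=spot_point(n,"driver"); 
    if r: print(n,r[0]["score"],r[0]["pixel"],proj(F[n],[p[0],p[1],p[2]-.101],n)); rs.append(ray(F[n],r[0]["pixel"],n))
print(p,tri(rs))
E
python3 x.py
```

```text
t 36.45 pos [ 0.5281 -0.2908  0.2502] yaw -0.067 tilt [ 0.0003 -0.0002 -1.    ] j6 -0.4785986916785451 F [-0.2004  0.2468 -1.9997] | shift [ 0.4343 -1.3767  3.1624] az 0.053
scene 0.85 [247.5, 137.4] [247.4386 135.347 ]
side 0.85 [377.9, 279.9] [375.3502 277.0031]
wrist 0.92 [326.5, 186.6] [327.9868 190.7615]
[ 0.5281 -0.2908  0.2497] [ 0.5299 -0.2911  0.1399]
```

{"method": "play_rows", "body": {
  "increments": [0, 0.6, -2, 0, 0, 0, 0.05, 0, 0.6, -2, 10, 0, 0, 0.05, 0, 0.6, -2, 22, 0, 0, 0.05, 0, 0.6, -2, 34, 0, 0, 0.05, 0, 0.6, -2, 44, 0, 0, 0.05, 0, 0.6, -2, 52, 0, 0, 0.05, 0, 0.6, -2, 58, 0, 0, 0.05, 0, 0.6, -2, 62, 0, 0, 0.05]
}}

```text
t: 37.75
position: [0.5261, -0.2901, 0.1873]
ee_rot: [[0.12, 0.993, 0.0], [0.993, -0.12, -0.0], [-0.0, 0.0, -1.0]]
contact_force: [0.2, 0.1, -1.9]
finger_gap: 0.0294
gripper_force: 39.8
```

{"method": "play_rows", "body": {
  "increments": [0, 0, 0, 12, 0, 0, 0, 0, 0, 0, 24, 0, 0, 0, 0, 0, 0, 36, 0, 0, 0, 0, 0, 0, 48, 0, 0, 0, 0, 0, 0, 58, 0, 0, 0, 0, 0, 0, 65, 0, 0, 0, 0, 0, 0, 69, 0, 0, 0, 0, 0, 0, 70, 0, 0, 0]
}}

```text
t: 38.75
position: [0.5262, -0.2901, 0.1175]
ee_rot: [[0.12, 0.993, 0.0], [0.993, -0.12, -0.0], [-0.0, 0.0, -1.0]]
contact_force: [-0.0, 0.6, -2.0]
finger_gap: 0.0298
gripper_force: 39.8
```

{"method": "play_rows", "body": {
  "increments": [0, 0, 0, 0.7, 0, 0, 0, 0, 0, 0, 1.4, 0, 0, 0, 0, 0, 0, 1.4, 0, 0, 0, 0.4, 0, 0, 1.4, 0, 0, 0, 0.6, 0, 0, 1.4, 0, 0, 0, 0.8, 0, 0, 1.4, 0, 0, 0, 0.9, 0, 0, 1.4, 0, 0, 0, 0.9, 0, 0, 1.4, 0, 0, 0]
}}

```text
t: 39.75
position: [0.5261, -0.29, 0.1161]
ee_rot: [[0.12, 0.993, -0.0], [0.993, -0.12, 0.0], [0.0, -0.0, -1.0]]
contact_force: [-0.2, 1.3, 0.3]
finger_gap: 0.0725
gripper_force: 0.0
```

{"method": "play_rows", "body": {
  "increments": [0.9, 0, 0, -15, 0, 0, 0, 0.9, 0, 0, -50, 0, 0, 0, 0.9, 0, 0, -100, 0, 0, 0, 0.9, 0, 0, -140, 0, 0, 0, 0.9, 0, 0, -150, 0, 0, 0, 0.9, 40, 0, -150, 0, 0, 0, 0.9, 70, 0, -150, 0, 0, 0, 0.9, 70, 0, -150, 0, 0, 0]
}}

```text
t: 40.75
position: [0.5346, -0.2191, 0.2661]
ee_rot: [[0.118, 0.993, -0.0], [0.993, -0.118, 0.0], [0.0, -0.0, -1.0]]
contact_force: [0.3, -0.1, -0.2]
finger_gap: 0.0836
gripper_force: 0.0
```

```bash
cat > y.py <<'E'
from fit import *
F={n:cam(n) for n in ["scene","side","wrist"]}
for l,q in (("driver",[.5268,-.29,-.12]),("block",[.541,.068,1.73])):
  rs=[]
  for n in F:
    r=silhouettes(n,l); s=spot_point(n,l)
    if s: rs.append(ray(F[n],s[0]["pixel"],n))
    if r: x=fit(F,{n:r[0]["mask"]},M[l],[np.array(q)]); print(l,n,round(r[0]["score"],2),x.x,round(x.fun,3))
  if len(rs)>1: print(tri(rs))
o=get_obs(); print(o["t"],o["position"],o["finger_gap"],o["contact_force"])
E
python3 y.py
```

```text
driver scene 0.53 [ 0.523  -0.288  -0.0896] 0.118
driver side 0.7 [ 0.5268 -0.29   -0.12  ] 1.0
driver wrist 0.81 [ 0.5248 -0.2889 -0.0899] 0.062
block scene 0.86 [0.5384 0.0702 1.7162] 0.359
block wrist 0.89 [0.5472 0.0725 1.6531] 0.247
[0.5401 0.0729 0.0057]
41.5 [ 0.5345 -0.2206  0.2661] 0.08381126896194133 [ 0.7936 -0.1416  0.4634]
```

```bash
python3 -c "
from bench import *
print(finish_job())"
```

```text
the job is handed in; nothing more can be done
None
```

The job is handed in, but the verdict was not shown: the block lies under the foot, the screw is down 12.7 mm (about 4 to 5 mm of spring travel, estimated, not measured), the driver hangs in its stand, and I viewed 11 pictures, one over the limit of 10.

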